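Release the yellow tip drawer with the dowel

TASK

Open the yellow tip drawer on the doughnut counter: take the wooden dowel from its block, push it straight down through the hole in the top of the yellow unit until the spring latch lets go and the drawer springs open. Then stand the dowel back in its block and let go, with the yellow drawer left open; the blue drawer must stay shut.

Things in the scene. Friction and masses are not known exactly. Their poses are not given: they have to be found in the camera images.
- dowel: beech dowel with a red band near its top end, 14 mm diameter, 140 mm long, 20 to 45 g, loose, standing upright in the wooden block. Origin: centre of its lower end; z points along it to the upper end. 98 mm of it stand clear above the block, so it can be pinched across from above at any yaw.
- holder: fixed dark wooden block, 70 x 70 mm and 50 mm high, with one round vertical hole in the middle of its top: 28 mm diameter, 42 mm deep (hole floor 8 mm above the counter). Origin: centre of the block's underside, straight below the hole; z up.
- yellow_unit: fixed yellow steel box, 170 mm front to back (its x), 140 mm wide, 90 mm high; origin: centre of its underside. Its drawer front faces the robot, within 12 degrees. A drawer fills it; a spring latch inside, reached only through the hole in the top, keeps the drawer shut.
- yellow_unit_hole (a point): centre of the release hole in the yellow unit's top, at the top surface, 90 mm above the counter; z up. Round, 34 mm diameter, vertical, 55 mm behind the unit's front edge, on its centre line; the top is 8 mm thick. The red latch pad lies under it.
- yellow_unit_latch (a joint): how far the red latch pad (flat, 46 mm square) is pushed down, m: 0 at rest, its face 14 mm below the top surface; at about 0.008 the drawer is let go; hard stop at 0.018 (32 mm below the top surface). It resists with 4 to 9 N (spring and rubbing) and springs up again when let go, which does not shut the drawer.
- yellow_unit_drawer (a joint): how far the yellow drawer is open, m: 0 shut and latched (start), 0.055 fully open. A spring pushes it out towards the robot by itself as soon as the latch lets go, in about half a second; it is held fast before that and cannot be pulled.
- blue_unit_drawer (a joint): how far the drawer of the other unit is open, m: 0 shut (start). That unit is blue and otherwise exactly like the yellow one, with the same hole and latch; leave it alone.
Things that resemble listed ones, but are neither listed nor needed, are in the scene too. There is more than one size of the yellow_unit; the job needs the largest.

How it is judged:
On the way:
1. with the dowel down in the yellow unit's hole, the yellow drawer is released (z of dowel in the frame of yellow_unit_hole below -0.012 m and horizontal distance between dowel and yellow_unit_hole below 0.02 m and value of joint yellow_unit_drawer above 0.008 m).
At the end, for the whole second after the job is handed in: The yellow drawer is open by more than 40 mm, the blue drawer is shut (less than 5 mm), and the dowel stands at rest in the hole of its block: its lower end within 20 mm of the hole's axis and less than 20 mm above the block's underside, leaning less than 25 degrees (value of joint yellow_unit_drawer above 0.04 m and value of joint blue_unit_drawer below 0.005 m and horizontal distance between dowel and holder below 0.02 m and z of dowel in the frame of holder below 0.02 m and angle between dowel's own z axis and vertical below 0.45 rad and linear speed of dowel below 0.05 m/s); the robot touches nothing.
It fails at once if the blue drawer is released (value of joint blue_unit_drawer above 0.008 m).
It fails at once if the yellow drawer comes open without the dowel in the hole, or is pushed shut again (value of joint yellow_unit_drawer between 0.003 and 0.015 m and not (z of dowel in the frame of yellow_unit_hole below -0.012 m and horizontal distance between dowel and yellow_unit_hole below 0.02 m)).
It also fails if it takes over 48 s, if anything falls off the work surface, if the arm or the gripper's body presses on something with over 40 N, if the wrist force passes 120 N, or if a joint passes its speed limit or range.

ROBOT

A 6-joint arm with a two-finger parallel gripper is mounted at the origin on the work surface. World frame = base frame: x ahead of the robot, y to its left, z up, the work surface at z = 0. Lengths are in m, angles in rad, forces in N, time in s.
With the tool pointing down it reaches from about 0.275 to 0.825 m from the base axis. Payload 4.9 kg.
Tool frame: the origin (TCP) lies midway between the tips of the shut fingers; the grasp point (between the pads) lies 19 mm behind it (grip_point_offset is the distance from the TCP to the grasp point, in m); z points along the fingers, y is the line along which they close (so a half turn about z gives the same grasp; the last joint's range is limited). The gripper opens to 85 mm and grips with 20 to 120 N. Pads are 22 mm wide; open, the fingers measure 114 mm over their backs; the gripper's body (76 mm by 85 mm) begins 54 mm behind the grasp point. The pads swing forward as they close: fully open they stand 13 mm farther back than shut.
Start: joints at [-1.378, 0.326, -0.193, 1.052, 0, 1.437], TCP at [0.177, -0.521, 0.21] pointing down, gripper open.
Joint ranges: [-2.65, 2.65], [-0.97, 1.79], [-1.3, 1.35], [-1.93, 2.1], [-1.47, 1.37], [-3.14, 3.14]. Speed limits (rad/s): [2.57, 2.57, 3.14, 3.14, 3.14, 3.14].

INTERFACE

Orientations are given as a rotation vector (axis times angle).
In Python, from cell import * gives the robot as it stands. Calls block until the motion is done:
- movep(position, orientation): joint-space move of the TCP to a pose.
- move_l(position, velocity=0.15, rot=None, until_force=None): straight line of the TCP; rot=None keeps the orientation; velocity is the mean speed in m/s. With until_force (N) it stops when the force on the tool has changed by that much, and returns True; else False.
- set_joints(angles): joint-space move.
- let_go() and grab(newtons=None): open the fingers fully, or close them until they stop; newtons is the grip in N (None keeps the last).
- sleep(seconds).
- ik(position, orientation): joint angles nearest the present ones, or None.
- get_state(): the state.
- grab_frame(name): name is "scene" or "top" or "wrist"; returns a dict with "img" (420x560x3 uint8, red, green, blue), "fx", "fy", "cx", "cy" (pixels), "k1" (the pictures are not rectified: a ray, as slopes to the right and down, at radius r is drawn at 1 + k1 r^2 times it, then the intrinsics apply), "cam_to_world" (4x4, takes a point from camera to world coordinates); the wrist camera has in their place "T_tool_cam" (4x4, takes a point from camera to tool coordinates, whose origin is the TCP and whose axes are the flange's). Camera axes: x right, y down, z forward; pixel columns grow to the right and rows downward; lengths in m; the calibration is good to about 2 mm. A picture is of the moment at which its call begins: read the wrist's pose just before it. There is no depth.
A pose or a line that the arm cannot do raises MotionError and nothing moves.
- sign_off(): hands the job in; it is judged then, once.
Trained networks look in the newest picture that a camera, given by its name, has taken for a name from the list of things; names that differ only in an ending like _2 or _b are one class to them, and where a whole thing is asked for, a point or a joint stands for the part that bears it (a point fixed in the world has none). Each returns a list of dicts, best first, with "score" (0 to 1); they miss things now and then, are a little off and sometimes report something else, mostly with a low value. They report only what shows in the picture. A call takes as long as a camera call. They do not tell look-alikes from the thing itself.
- spot_in(camera, name): "centre" ([column, row] in pixels, amid what is visible of it).
- silhouettes(camera, name): "mask" (420x560 bool, what is visible of it) and "centre" ([column, row] in pixels, amid what is visible of it).
- tip_of(camera, name): "centre" ([column, row] in pixels: a listed point, or the origin of a listed thing).
The state is a dict: "clock": time; "q": joint angles; "joint_velocities": joint speeds; "tau": joint torques, N m; "position": TCP position; "eef_rot": TCP orientation; "contact_force": force on the tool from outside, world axes, zero at the start; "wrist_torque": the same for the moment, N m; "finger_gap": opening from 0.0 (shut) to 1.0 (fully open); "grasp_force": force on a finger pad.
Only numpy, scipy, OpenCV 4.12 (cv2) and the standard library are available. Lean on these libraries where they do the work, as an engineer would, in place of code of your own. Each camera call takes 0.05 s, during which the arm holds its last target. There are 200 camera calls.

## Working session

There is one attempt and no reset: what is moved stays moved. The work goes in short steps, each a Python script; the robot and the scene stay as the last script left them, time stands still between calls to the robot, and variables do not carry over. Pictures are saved under pics/ and viewed, at most 10 in all, crops included, and the job is handed in when it is done.

```bash
mkdir -p pics; ls; cat > h.py <<'E'
from cell import *
import numpy as np, cv2
from scipy.spatial.transform import Rotation as R
def pose(f,st=None):
    if "cam_to_world" in f: return np.array(f["cam_to_world"])
    T=np.eye(4); T[:3,:3]=R.from_rotvec(st["eef_rot"]).as_matrix(); T[:3,3]=st["position"]
    return T@np.array(f["T_tool_cam"])
def ray(f,T,px):
    d=np.array([(px[0]-f["cx"])/f["fx"],(px[1]-f["cy"])/f["fy"]]); u=d.copy()
    for _ in range(30): u=d/(1+f["k1"]*(u@u))
    v=T[:3,:3]@np.array([u[0],u[1],1]); return T[:3,3],v/np.linalg.norm(v)
def at_z(r,z): o,v=r; return o+v*(z-o[2])/v[2]
def tri(rs):
    A=sum(np.eye(3)-np.outer(v,v) for o,v in rs); b=sum((np.eye(3)-np.outer(v,v))@o for o,v in rs)
    p=np.linalg.solve(A,b); return p,[np.linalg.norm(np.cross(p-o,v)) for o,v in rs]
def proj(f,T,p):
    c=np.linalg.inv(T)@np.append(p,1); u=c[:2]/c[2]; u=u*(1+f["k1"]*(u@u))
    return np.array([u[0]*f["fx"]+f["cx"],u[1]*f["fy"]+f["cy"]])
def save(f,n): cv2.imwrite("pics/"+n,cv2.cvtColor(f["img"],cv2.COLOR_RGB2BGR))
E
python3 - <<'E'
from h import *
np.set_printoptions(precision=3,suppress=True)
for c in("scene","top"):
    f=grab_frame(c); save(f,c+"0.png"); T=pose(f); print(c,T[:3,3],T[:3,2],f["fx"],f["k1"])
    for n in("dowel","holder","yellow_unit","yellow_unit_hole"):
        for d in tip_of(c,n): print(" ",n,d["score"],d["centre"],at_z(ray(f,T,d["centre"]),.09 if "hole" in n else 0.008 if n=="dowel" else 0))
s=get_state(); print(s["clock"],s["eef_rot"])
E
```

```text
pics
scene [0.93  0.546 0.813] [-0.474 -0.519 -0.711] 465.74544351477255 0.010725443368571655
  dowel 0.73 [311.9, 337.7] [0.584 0.253 0.008]
  holder 0.57 [308.2, 339.6] [0.589 0.248 0.   ]
  yellow_unit 0.77 [175.0, 210.2] [ 0.582 -0.22   0.   ]
  yellow_unit 0.7 [261.6, 155.7] [ 0.288 -0.236  0.   ]
  yellow_unit_hole 0.97 [271.4, 131.2] [ 0.274 -0.209  0.09 ]
  yellow_unit_hole 0.9 [286.2, 182.0] [ 0.38  -0.038  0.09 ]
  yellow_unit_hole 0.73 [178.3, 174.3] [ 0.548 -0.23   0.09 ]
top [ 0.387 -0.02   0.787] [ 0.116  0.005 -0.993] 386.53893343256823 -0.043326620215820344
  dowel 0.8 [152.9, 168.2] [0.582 0.247 0.008]
  holder 0.61 [152.3, 168.7] [0.583 0.251 0.   ]
  yellow_unit 0.89 [387.4, 305.8] [ 0.29  -0.225  0.   ]
  yellow_unit 0.78 [292.6, 253.5] [ 0.399 -0.038  0.   ]
  yellow_unit 0.73 [385.8, 168.3] [ 0.571 -0.237  0.   ]
  yellow_unit_hole 0.91 [306.0, 267.1] [ 0.373 -0.059  0.09 ]
  yellow_unit_hole 0.7 [397.1, 170.2] [ 0.545 -0.233  0.09 ]
0.5 [-3.1   -0.511 -0.   ]
```

View pics/scene0.png

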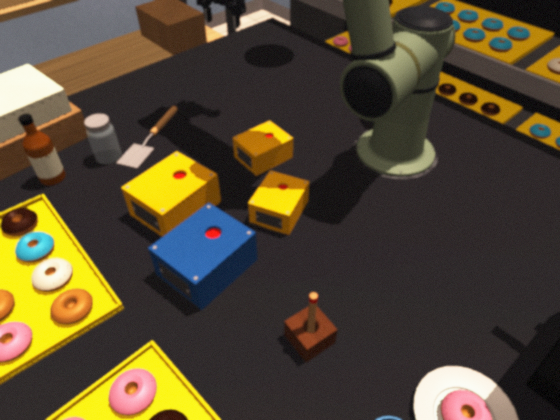

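View pics/top0.png

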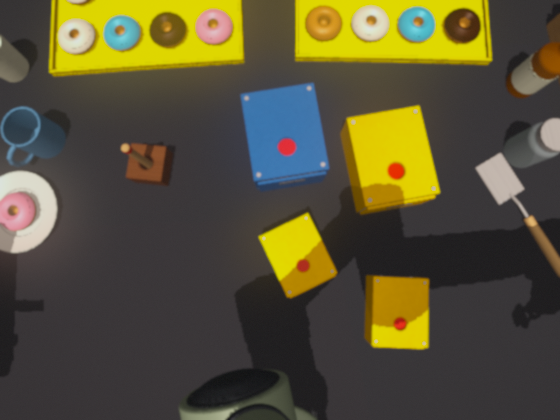

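Scene picture: the largest yellow unit is behind left with its hole at (180,174); the blue one has its hole at (213,233), and the two small yellow boxes are decoys. The dowel block is at (311,330), with the dowel top at (313,296). In the top picture the big yellow unit's hole is at (397,171), the dowel top at (126,148) and the block at (147,163).

```bash
python3 - <<'E'
from h import *
np.set_printoptions(precision=3,suppress=True)
fs=grab_frame("scene");ft=grab_frame("top");Ts,Tt=pose(fs),pose(ft)
rp=lambda a,b:tri([ray(fs,Ts,a),ray(ft,Tt,b)])
print("hole",rp([178.3,174.3],[397.1,170.2])," dowel top",rp([313,296],[126,148]),"dowel low",rp([311.9,337.7],[152.9,168.2]))
for c,f,T in(("scene",fs,Ts),("top",ft,Tt)):
    for n in("dowel","holder"):
        for d in silhouettes(c,n)[:2]:
            ys,xs=np.nonzero(d["mask"]); P=np.c_[xs,ys]; v=cv2.PCACompute(P.astype(np.float32),None)[1][0]
            t=(P-P.mean(0))@v; print(c,n,d["score"],d["centre"],len(P),P[t<np.percentile(t,3)].mean(0),P[t>np.percentile(t,97)].mean(0))
    save(f,"x.png")
s=get_state(); f=grab_frame("wrist"); print(f["T_tool_cam"],f["fx"],s["clock"])
E
```

```text
hole (array([ 0.546, -0.234,  0.086]), [np.float64(0.00012451612561015308), np.float64(0.00012451612561009527)])  dowel top (array([0.585, 0.248, 0.143]), [np.float64(2.789327015893712e-05), np.float64(2.7893270158949735e-05)]) dowel low (array([0.583, 0.25 , 0.002]), [np.float64(0.00129936539594465), np.float64(0.0012993653959444326)])
scene dowel 0.83 [312.7, 310.0] 265 [312.5  293.75] [311.    330.375]
scene holder 0.82 [307.3, 334.4] 1655 [286.64 325.22] [334.  338.3]
top dowel 0.68 [134.8, 157.7] 249 [123.875 146.25 ] [149.875 165.375]
top dowel 0.59 [292.6, 178.8] 744 [258.826 185.391] [323.217 173.739]
top holder 0.95 [151.8, 167.8] 1458 [127.932 173.523] [170.295 154.523]
[[-0.    -0.954 -0.301  0.077]
 [ 1.     0.    -0.001 -0.   ]
 [ 0.001 -0.301  0.954 -0.163]
 [ 0.     0.     0.     1.   ]] 319.080348567832 0.8
```

```bash
cat >> h.py <<'E'
DOWN=[np.pi,0,0]
def look(p,names,tag):
    movep(p,DOWN); sleep(.3); s=get_state(); f=grab_frame("wrist"); T=pose(f,s); save(f,tag+".png"); out={}
    for n in names:
        ds=tip_of("wrist",n); print(tag,n,[(d["score"],np.round(d["centre"],1)) for d in ds]); out[n]=[ray(f,T,d["centre"]) for d in ds]
    return f,T,out,s
E
python3 - <<'E'
from h import *
np.set_printoptions(precision=4,suppress=True)
def red(f):
    h=cv2.cvtColor(f["img"],cv2.COLOR_RGB2HSV); m=(((h[...,0]<6)|(h[...,0]>174))&(h[...,1]>170)&(h[...,2]>90)).astype(np.uint8)
    n,l,st,c=cv2.connectedComponentsWithStats(m); return [(c[i],st[i,4]) for i in range(1,n) if st[i,4]>60]
for tag,p,n in(("h1",[.546,-.234,.25],["yellow_unit_hole"]),("h2",[.60,-.18,.27],["yellow_unit_hole"]),("d1",[.585,.248,.27],["dowel","holder"]),("d2",[.53,.20,.29],["dowel","holder"])):
    try:
        f,T,o,s=look(p,n,tag)
        print(" t",s["clock"],"red",[(c,a,at_z(ray(f,T,c),.083 if tag[0]=="h" else .14)) for c,a in red(f)])
        for k in o: print(k,[at_z(r,.09 if k[0]=="y" else .008 if k=="dowel" else 0) for r in o[k]])
    except MotionError as e: print(tag,e)
a=[cv2.imread(f"pics/{t}.png") for t in("h1","h2","d1","d2")]
cv2.imwrite("pics/w.png",cv2.resize(np.vstack([np.hstack(a[:2]),np.hstack(a[2:])]),(800,600),interpolation=cv2.INTER_AREA))
E
```

```text
h1 yellow_unit_hole [(0.65, array([139.8, 311.1])), (0.62, array([272.4, 379.7])), (0.58, array([278.2, 184.8]))]
 t 2.8667 red [(array([ 79.2201, 136.5237]), np.int32(695), array([ 0.597 , -0.0287,  0.083 ])), (array([275.7854, 184.8361]), np.int32(671), array([ 0.5455, -0.2306,  0.083 ]))]
yellow_unit_hole [array([ 0.393 , -0.0675,  0.09  ]), array([ 0.2894, -0.2252,  0.09  ]), array([ 0.5472, -0.2332,  0.09  ])]
h2 yellow_unit_hole [(0.66, array([187.3, 337.8])), (0.55, array([321.1, 224.8]))]
 t 3.6833 red [(array([144.9207, 183.0638]), np.int32(580), array([ 0.5968, -0.0288,  0.083 ])), (array([322.2139, 225.895 ]), np.int32(505), array([ 0.5451, -0.2306,  0.083 ])), (array([189.0846, 333.1615]), np.int32(130), array([ 0.3936, -0.0607,  0.083 ]))]
yellow_unit_hole [array([ 0.3919, -0.0601,  0.09  ]), array([ 0.5491, -0.2282,  0.09  ])]
d1 dowel [(0.84, array([278. , 166.5]))]
d1 holder [(0.61, array([278.8, 167.2]))]
 t 8.6833 red [(array([525.1434, 170.9205]), np.int32(516), array([0.6076, 0.015 , 0.14  ])), (array([494.122 , 321.2195]), np.int32(82), array([0.4391, 0.0098, 0.14  ]))]
dowel [array([0.5877, 0.2499, 0.008 ])]
holder [array([0.5854, 0.2489, 0.    ])]
d2 dowel [(0.6, array([240.8, 125. ]))]
d2 holder [(0.67, array([246.5, 123.9]))]
 t 9.5333 red [(array([482.8966, 119.731 ]), np.int32(580), array([0.5986, 0.0055, 0.14  ])), (array([460.0292, 282.0657]), np.int32(137), array([ 0.4228, -0.0024,  0.14  ])), (array([555.4262, 344.4754]), np.int32(61), array([ 0.3333, -0.1409,  0.14  ]))]
dowel [array([0.586 , 0.2527, 0.008 ])]
holder [array([0.587 , 0.2457, 0.    ])]
```

View pics/w.png

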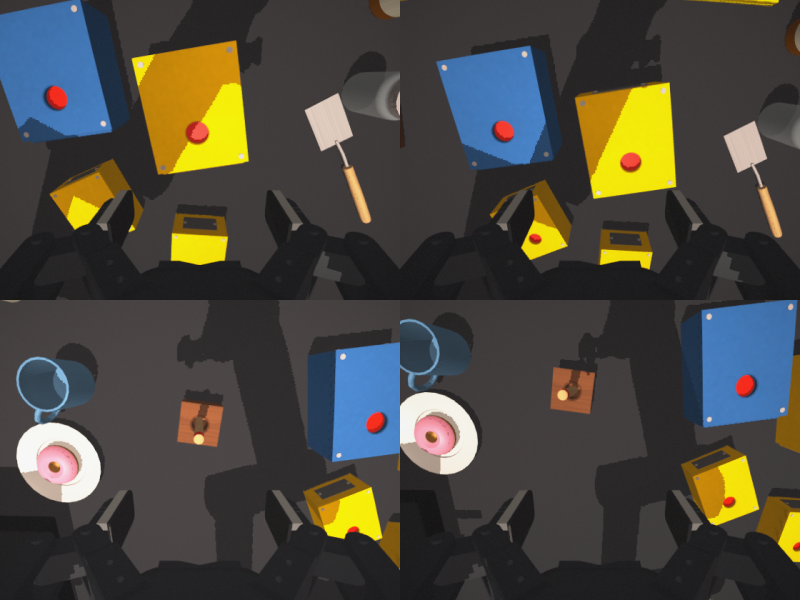

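The upper views (wrist camera) show the big yellow unit's hole at full-resolution (276,185) in h1. The lower views show the dowel standing upright in its block, with its top at about (277,193) in d1. All estimates agree: hole (0.546,-0.232), dowel (0.586,0.249). Next I grasp and lift.

```bash
python3 - <<'E'
from h import *
np.set_printoptions(precision=4,suppress=True)
D=np.array([.586,.249])
movep([*D,.20],DOWN)
print(move_l([*D,.094],.12,until_force=8)); grab(50); s=get_state(); print(s["clock"],s["position"],s["finger_gap"],s["grasp_force"],s["contact_force"])
move_l([*D,.228],.15); s=get_state(); print(s["clock"],s["position"],s["finger_gap"],s["grasp_force"])
rs=[];hs=[]
for c in("scene","top"):
    f=grab_frame(c);T=pose(f);save(f,c+"1.png")
    for d in tip_of(c,"dowel")[:2]: print(c,d); 
    rs.append(ray(f,T,tip_of(c,"dowel")[0]["centre"]))
    hd=tip_of(c,"holder"); print([ (d["score"],at_z(ray(f,T,d["centre"]),0)) for d in hd])
print("bottom",tri(rs))
a=[cv2.imread(f"pics/{t}1.png") for t in("scene","top")]
cv2.imwrite("pics/l.png",np.hstack([a[0][180:420,180:560],a[1][60:300,60:440]]))
E
```

```text
False
11.9167 [0.5862 0.2491 0.0942] 0.14984028524663406 48.65300416946411 [-0.161   0.3622  1.7977]
12.9583 [0.5853 0.2488 0.2268] 0.14692518056906437 48.638527393341064
scene {'centre': [315.7, 297.9], 'score': 0.91}
[(0.76, array([0.5833, 0.2516, 0.    ]))]
top {'centre': [125.8, 150.7], 'score': 0.49}
[(0.8, array([0.5769, 0.2508, 0.    ]))]
bottom (array([0.5821, 0.2514, 0.1376]), [np.float64(0.0004529282501294146), np.float64(0.00045292825012940353)])
```

View pics/l.png

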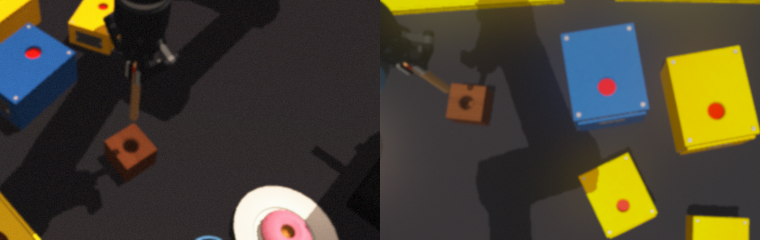

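The dowel is held upright in the gripper with its lower end near (135,118) in the left crop. The empty block hole is at scene (311,326) and top (146,162). Carry it over and press.

```bash
python3 - <<'E'
from h import *
np.set_printoptions(precision=4,suppress=True)
fs=grab_frame("scene");ft=grab_frame("top")
print("block hole",tri([ray(fs,pose(fs),[311,326]),ray(ft,pose(ft),[146,162])]))
H=np.array([.547,-.233])
move_l([*H,.228],.25); move_l([*H,.19],.15); s=get_state(); print(s["clock"],s["position"])
rs=[]
for c in("scene","top"):
    f=grab_frame(c);T=pose(f);save(f,c+"2.png"); d=tip_of(c,"dowel"); print(c,d[:2]); 
    if d: rs.append(ray(f,T,d[0]["centre"]))
if len(rs)==2: print("tip",tri(rs))
a=[cv2.imread(f"pics/{t}2.png") for t in("scene","top")]
cv2.imwrite("pics/p.png",np.hstack([cv2.resize(a[0][80:280,80:280],(400,400)),cv2.resize(a[1][70:270,300:500],(400,400))]))
E
```

```text
block hole (array([0.5853, 0.2484, 0.0458]), [np.float64(0.0005651019348071312), np.float64(0.0005651019348071515)])Traceback (most recent call last):
  File "<stdin>", line 6, in <module>
cell.MotionError: the arm cannot follow that straight line within its joint ranges
```

```bash
python3 - <<'E'
from h import *
np.set_printoptions(precision=3,suppress=True)
print(np.array(get_state()["q"]))
for y in np.linspace(.249,-.233,8):
    q=ik([.565,y,.228],DOWN); print(y,None if q is None else np.array(q))
print(ik([.547,-.233,.148],DOWN))
E
```

```text
[ 0.286  0.481  0.089  1.179 -0.    -2.856]
0.249 [ 0.296  0.443  0.029  1.157  0.    -2.846]
0.18014285714285716 [ 0.184  0.396 -0.043  1.132  0.    -2.957]
0.1112857142857143 [ 0.066  0.364 -0.092  1.116  0.    -3.075]
0.04242857142857143 [-0.055  0.346 -0.117  1.108  0.     3.086]
-0.026428571428571412 [-0.177  0.344 -0.12   1.107  0.     2.964]
-0.09528571428571425 [-0.296  0.358 -0.1    1.113  0.     2.846]
-0.16414285714285715 [-0.408  0.387 -0.056  1.127  0.     2.733]
-0.233 [-0.512  0.431  0.01   1.15   0.     2.63 ]
[-0.527  0.453 -0.165  0.952  0.     2.615]
```

```bash
python3 - <<'E'
from h import *
np.set_printoptions(precision=4,suppress=True)
H=np.array([.547,-.233])
rot=(R.from_rotvec([0,0,-.81])*R.from_rotvec(DOWN)).as_rotvec()
q=ik([*H,.228],rot); print(np.array(q))
assert abs(q[5]+2.856)<.2
movep([*H,.228],rot); move_l([*H,.19],.15); s=get_state(); print(s["clock"],s["position"])
rs=[]
for c in("scene","top"):
    f=grab_frame(c);T=pose(f);save(f,c+"2.png"); d=tip_of(c,"dowel"); print(c,d[:2]); 
    if d: rs.append(ray(f,T,d[0]["centre"]))
if len(rs)==2: print("tip",tri(rs))
a=[cv2.imread(f"pics/{t}2.png") for t in("scene","top")]
cv2.imwrite("pics/p.png",np.hstack([cv2.resize(a[0][80:280,80:280],(400,400)),cv2.resize(a[1][70:270,300:500],(400,400))]))
E
```

```text
[-0.5268  0.3992 -0.0386  1.133   0.     -2.8584]
15.6167 [ 0.5469 -0.2321  0.1898]
scene [{'centre': [179.3, 169.2], 'score': 0.78}]
top []
```

View pics/p.png

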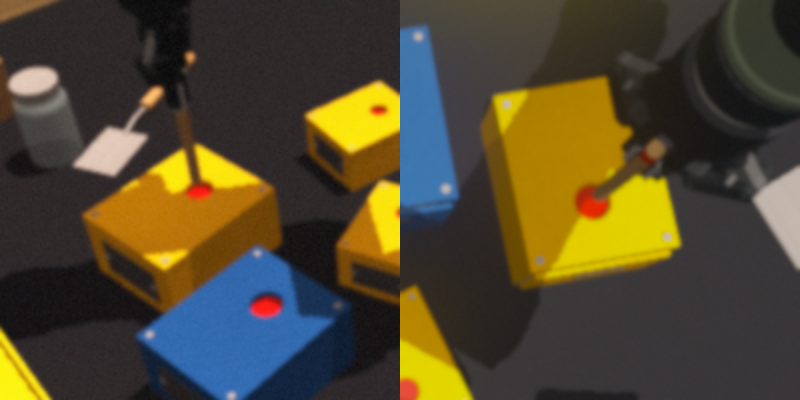

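Both views show the dowel tip right above the red hole of the large yellow unit (left crop (198,184), right crop (599,194)). Press.

```bash
python3 - <<'E'
from h import *
np.set_printoptions(precision=4,suppress=True)
H=np.array([.547,-.233])
print(move_l([*H,.147],.05,until_force=25)); s=get_state(); print(s["clock"],s["position"],s["contact_force"])
sleep(1.0); s=get_state(); print(s["contact_force"],s["position"])
f=grab_frame("top");save(f,"top3.png"); cv2.imwrite("pics/o.png",cv2.resize(f["img"][70:270,300:500,::-1],(400,400)))
E
```

```text
False
16.825 [ 0.5473 -0.2332  0.1472] [-1.1313  0.3405  6.0542]
[-0.4713  0.027   6.5125] [ 0.5473 -0.2332  0.1474]
```

View pics/o.png

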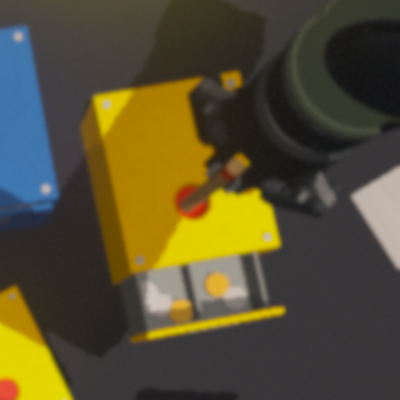

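The drawer is open (front edge at about (210,325) in the crop, with its contents visible). Return the dowel.

```bash
python3 - <<'E'
from h import *
np.set_printoptions(precision=4,suppress=True)
H=[.547,-.233]; D=[.5855,.2485]
move_l([*H,.228],.15); movep([*D,.228],DOWN); move_l([*D,.155],.15); sleep(.2); s=get_state(); print(s["clock"],s["position"],s["finger_gap"])
for c in("scene","top"):
    f=grab_frame(c);save(f,c+"4.png"); print(c,tip_of(c,"dowel")[:1])
a=[cv2.imread(f"pics/{t}4.png") for t in("scene","top")]
cv2.imwrite("pics/q.png",np.hstack([cv2.resize(a[0][250:370,250:370],(400,400)),cv2.resize(a[1][100:220,80:200],(400,400))]))
E
```

```text
21.1583 [0.5864 0.2487 0.1564] 0.14498713289001142
scene [{'centre': [312.1, 319.0], 'score': 0.81}]
top [{'centre': [141.9, 160.3], 'score': 0.75}]
```

View pics/q.png

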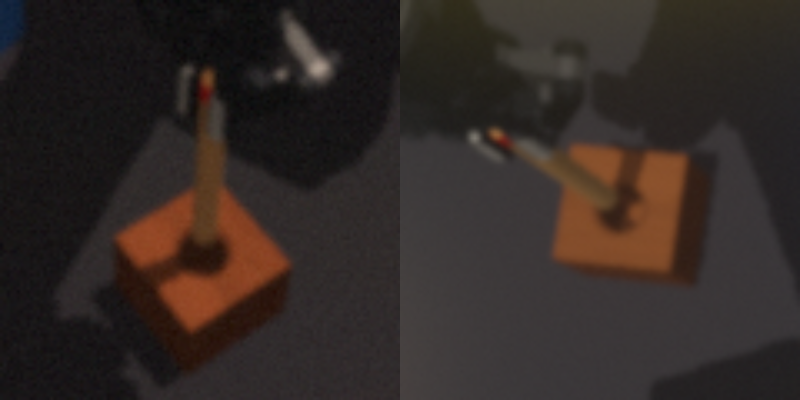

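The tip sits just above the block's hole in both crops (left (206,242), right (610,205)). Lower, release, retreat and check.

```bash
python3 - <<'E'
from h import *
np.set_printoptions(precision=4,suppress=True)
D=[.5855,.2485]
print(move_l([*D,.0955],.06,until_force=6)); s=get_state(); print(s["clock"],s["position"],s["contact_force"])
let_go(); sleep(.3); move_l([*D,.26],.12); sleep(.5); print(get_state()["clock"])
for c in("scene","top"):
    f=grab_frame(c);save(f,c+"5.png"); T=pose(f); print(c,[(d["score"],d["centre"],at_z(ray(f,T,d["centre"]),.008)) for d in tip_of(c,"dowel")[:1]])
a=[cv2.imread(f"pics/{t}5.png") for t in("scene","top")]
cv2.imwrite("pics/r.png",np.hstack([cv2.resize(a[0][120:380,100:360],(400,400)),cv2.resize(a[1][70:300,80:480],(400,400))]))
E
```

```text
False
22.5 [0.5859 0.2486 0.096 ] [ 0.4459  0.0197 -0.0751]
25.525
scene [(0.88, [310.6, 335.8], array([0.5833, 0.2485, 0.008 ]))]
top [(0.59, [153.2, 168.4], array([0.5817, 0.2463, 0.008 ]))]
```

View pics/r.png

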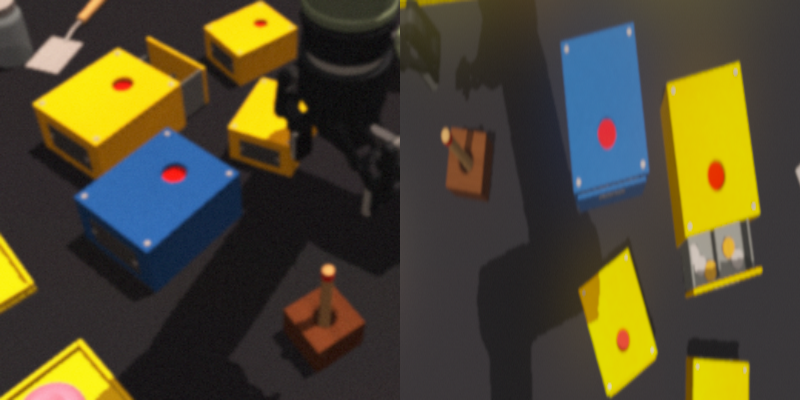

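The dowel stands in its block (left crop (325,300)), the yellow drawer is open, the blue one is shut, and the gripper is clear.

```bash
python3 -c "
from cell import *
print(sign_off())"
```

```text
the job is handed in; nothing more can be done
None
```

The job is handed in at about 26 s of the 48 s allowed: the last pictures showed the yellow drawer open, the blue drawer shut, the dowel standing in its block and the gripper clear; the sign-off gave no verdict.

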